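# Hang a gas trap on the studs of its stand

## Robot

A 6-joint arm with a two-finger parallel gripper is mounted at the origin on a cart in front of the work surface, level with it; the furniture and walls round the work are solid. World frame = base frame: x ahead of the robot, y to its left, z up, the work surface at z = 0. Lengths are in m, angles in degrees, forces in N, time in s.
With the tool pointing down it reaches from about 0.325 to 0.775 m from the base axis. Payload 5.5 kg.
Tool frame: the origin (TCP) lies midway between the tips of the shut fingers; the grasp point (between the pads) lies 19 mm behind it; z points along the fingers, y is the line along which they close (so a half turn about z gives the same grasp; the last joint's range is limited). The gripper opens to 85 mm and grips with 20 to 120 N. Pads are 22 mm wide; open, the fingers measure 114 mm over their backs; the gripper's body (76 mm by 85 mm) begins 54 mm behind the grasp point. The pads swing forward as they close: fully open they stand 13 mm farther back than shut.
Start: joints at [-73.035, 5.22, 70.514, -0, 104.267, -3.249], TCP at [0.207, -0.563, 0.231] pointing down, gripper open.
Joint ranges: [-164.24, 164.24], [-49.07, 125.15], [9.68, 141.18], [-86.29, 266.29], [3.28, 154.24], [-151.56, 151.56]. Speed limits (degrees/s): [147.25, 147.25, 172.46, 180, 180, 180].

## Interface

Orientations are given as [roll, pitch, yaw] about the fixed x, y, z axes, in that order (R = Rz(yaw) Ry(pitch) Rx(roll)).
In Python, from station import arm, vision, order gives the robot as it stands.
- The arm moves only by the tool step_arm, never from a script. Its argument "series" is a list of rows, each an object of numbers: "wx", "wy", "wz": the turn, a rotation vector about the world's x, y, z in degrees; "x", "y", "z": the shift along the world's x, y, z in m; "gripper": the finger opening in m, from 0 to 0.0854. A call has 1 to 20 rows; each row shifts and turns the commanded pose from where the row before left it; what a row does not reach is not made up. A row lasts 1/12 s, in which the tool goes at most 41.7 mm and 7.16 degrees, less where a joint would pass 70% of its speed; a pose out of reach is approached as far as the arm can. A call with a gripper value outside its range is refused whole. The fingers move at their own pace and stop on an object; "force" is the grip in N (left out, the last holds). Time passes only in rows, so rows that do not move let the fingers close. It gives the time, the measured TCP pose, the force, the opening and the grip force at its end, in the units of the state.
- arm.observe(): the state, without advancing time (a new reading comes with each control period).
- vision.snapshot(name): name is "scene" or "side" or "wrist"; returns the picture (384x512x3 uint8, red, green, blue); there is no depth.
- vision.camera_params(name): a dict with "K" (3x3 intrinsics, pixels), "world_from_camera" (4x4, takes a point from camera to world coordinates). Camera axes: x right, y up, looking along -z (the intrinsics and any distortion apply to the point x, -y, -z); pixel columns grow to the right and rows downward; lengths in m; the calibration is good to about 2 mm. The wrist camera is an equidistant fisheye: a pixel r from the principal point sees the ray r / f radians off the axis. A picture is of the moment at which its call begins: read the wrist's pose just before it. camera_params takes no time and is no camera call; for the wrist camera it gives the pose at the moment of the call.
- order.close_job(): hands the job in; it is judged then, once.
Trained networks look in the newest picture that a camera, given by its name, has taken for a name from the list of things; names that differ only in an ending like _2 or _b are one class to them, and where a whole thing is asked for, a point or a joint stands for the part that bears it (a point fixed in the world has none). Each returns a list of dicts, best first, with "conf" (0 to 1); they miss things now and then, are a little off and sometimes report something else, mostly with a low value. They report only what shows in the picture. A call takes as long as a camera call.
- vision.look_for(camera, target): "centre" ([column, row] as shares, 0 to 1, of the picture: columns of its width, rows of its height, amid what is visible of it).
- vision.cut_out(camera, target): "region" (384x512 bool, what is visible of it) and "centre" ([column, row] as shares, 0 to 1, of the picture: columns of its width, rows of its height, amid what is visible of it).
The state is a dict: "time": time; "joint_positions": joint angles; "qvel": joint speeds; "effort": joint torques, N m; "position": TCP position; "orientation": TCP orientation; "wrist_force": force on the tool from outside, world axes, zero at the start; "wrist_torque": the same for the moment, N m; "gripper_width": finger opening in m; "grip_force": force on a finger pad.
Only numpy, scipy, OpenCV 4.12 (cv2) and the standard library are available. Lean on these libraries where they do the work, as an engineer would, in place of code of your own. Each camera call takes 0.05 s, during which the arm holds its last target. There are 200 camera calls.

## Task

Hang the gas trap on its stand: bring its slotted plate in beside the two headed studs on the top bar, slide the slot sideways over both studs, behind their heads, until it stops, then let the trap down so that both notches sit on the studs and it hangs upright on its own. The bar is clamped at a hand-set height, so feel for it; never press the trap hard against the stand (light contact of a few newtons is enough), keep the trap upright, and leave the tin, the two bottles and the flow meter where they are.

Things in the scene. Friction and masses are not known exactly. Their poses are not given: they have to be found in the camera images.
- trap: Loose gas trap, about 0.4 kg, upright: clear green-filled cartridge (48 mm wide at its foot, 95 tall, two brass ports on top to 115) strapped to the front of an upright 5 mm steel plate. Origin: centre of the cartridge's underside; z up, x from cartridge to plate (plate centre at x +24.5), y along the plate. Plate: tail y -18..18, z 14..100; slotted part y -48..48, z 100..147; tab on top
- trap_tab (a point): Point to grip on the trap: in the middle of the 5 mm thick tab (44 mm wide, 40 mm tall), at 170 mm above the trap's underside; axes as the trap's, so the fingers close along x
- trap_mouth (a point): Mouth of the plate's slot (trap frame x 24.5, y 48, z 120 mm). The slot runs level, 12 mm high (z 114..126), open at the plate's +y edge, closed at y -28. The tongues beside the mouth have fully rounded ends: lower one z 100..114, upper one z 126..147; straight lower edge at z 100 for y 18..41. Two notches, 12 mm wide, centred at y -22 and +22, go up from the slot to z 133
- trap_seat (a point): Point of the trap's plate midway between the notches (trap frame x 24.5, y 0, z 129 mm); when the trap hangs on the studs this point lies midway between the studs' centres. This is 9 mm above the slot's middle line
- stand: Fixed stand, aluminium profile on a grey base (12 mm high, x -50..60, y -100..100). Origin on the bench, z up, front is -x, y along the bars. Top bar 20 mm square, 186 long, front face at x -10, clamped by hand with its centre line anywhere from 155 to 175 mm above the bench (differs each time, not reported: feel or look). Posts behind it at y -70 and 70 end at z 178
- stand_foot (a point): Point of the stand at bench level, straight below where the middle of the hanging plate belongs (stand x -14.5, y 0). Two steel studs stick out of the top bar's front on its centre line, at stand y -22 and +22: shank 8 mm diameter, 9 mm long (x -10 to -19), then a head 16 mm diameter, 4 thick. The 5 mm plate goes between bar and heads, coming from the -y side and moving to +y
- stand_rest (a point): Middle of the front face (stand x -8 mm, height 80 mm) of the fixed lower rest bar, 20 mm square, 160 mm long, against which the plate's tail leans when the trap hangs
- tin: Bystander: round white tin with a red lid, 65 mm diameter, 26 mm tall; origin at its underside
- amber_bottle: Bystander: amber bottle with a black cap, 62 mm diameter, 125 mm tall; origin at its underside
- white_bottle: Bystander: white bottle with a blue cap, 58 mm diameter, 130 mm tall; origin at its underside
- meter: Bystander: yellow hand-held flow meter lying flat, 133 x 62 x 35 mm; origin at its underside

How it is judged:
By the outcome, as a careful person would: the job done as asked, in the order asked, and still so for the second after the job is handed in, with the robot touching nothing.
It also fails if it takes over 56 s, if anything falls off the work surface, if the arm or the gripper's body presses on something with over 40 N, if the wrist force passes 120 N, or if a joint passes its speed limit or range.

## Working session

There is one attempt and no reset: what is moved stays moved. The work goes in short steps, Python scripts to look and compute and a tool call to move; the robot and the scene stay as the last step left them, time stands still between calls to the robot, and variables do not carry over. Pictures are saved under pics/ and viewed, at most 10 in all, crops included, and the job is handed in when it is done.

Besides the shell and the picture viewer there is one more tool, called after ">>>" as a command line: name --argument value ..., lists and objects as JSON in quotes. step_arm: Moves the arm, as the interface text tells. Its arguments: {"type":"object","properties":{"series":{"type":"array","items":{"type":"object","properties":{"wx":{"type":"number"},"wy":{"type":"number"},"wz":{"type":"number"},"x":{"type":"number"},"y":{"type":"number"},"z":{"type":"number"},"gripper":{"type":"number"}}}},"force":{"type":"number"}},"required":["series"]}

```bash
mkdir -p pics; cat > h.py <<'E'
import numpy as np, cv2
from station import arm, vision, order
def snap(n,f):
    im=vision.snapshot(n); cv2.imwrite('pics/'+f,im[:,:,::-1]); return im
def ray(n,px,P=None):
    P=P or vision.camera_params(n); K=np.array(P['K']); T=np.array(P['world_from_camera'])
    u=(px[0]-K[0,2])/K[0,0]; v=(px[1]-K[1,2])/K[1,1]
    if n=='wrist':
        r=np.hypot(u,v); s=np.sin(r)/r if r>1e-9 else 1; d=np.array([u*s,-v*s,-np.cos(r)])
    else: d=np.array([u,-v,-1.])
    d=T[:3,:3]@d; return T[:3,3],d/np.linalg.norm(d)
def proj(n,p,P=None):
    P=P or vision.camera_params(n); K=np.array(P['K']); T=np.array(P['world_from_camera'])
    q=T[:3,:3].T@(np.array(p)-T[:3,3]); x,y,z=q[0],-q[1],-q[2]
    if n=='wrist':
        r=np.hypot(x,y); t=np.arctan2(r,z); x,y,z=x/r*t,y/r*t,1
    return np.array([K[0,0]*x/z+K[0,2],K[1,1]*y/z+K[1,2]])
def tri(rays):
    A=0;b=0
    for o,d in rays:
        M=np.eye(3)-np.outer(d,d); A=A+M; b=b+M@o
    p=np.linalg.solve(A,b); return p,[np.linalg.norm((np.eye(3)-np.outer(d,d))@(p-o)) for o,d in rays]
E
python3 - <<'E'
from h import *
print(arm.observe())
P={}
for n in ['scene','side','wrist']:
    snap(n,n+'0.png'); P[n]=vision.camera_params(n); print(n,P[n])
ims=[cv2.imread(f'pics/{n}0.png') for n in ['scene','side','wrist']]
for t in ['trap','trap_tab','trap_mouth','trap_seat','stand','stand_foot','stand_rest','tin','amber_bottle','white_bottle','meter']:
    R=[]
    for n in ['scene','side','wrist']:
        r=vision.look_for(n,t)
        if r:
            px=np.array(r[0]['centre'])*[512,384]; print(t,n,px.round(1),round(r[0]['conf'],2),len(r))
            if r[0]['conf']>.3:R.append(ray(n,px,P[n]))
    if len(R)>1: p,e=tri(R); print('  ->',p.round(4),np.round(e,4))
E
```

```text
{'time': 0.0, 'joint_positions': array([-7.30332598e+01,  5.26182325e+00,  7.05813556e+01,  1.28411708e-03,
        1.04265189e+02, -3.24921974e+00]), 'qvel': array([ 0.05232551, -0.08754977, -0.00315056,  0.00733646,  0.04518645,
       -0.0642793 ]), 'effort': array([-4.33817684e-05, -4.58729696e+01, -4.18025637e+01,  2.80985722e-05,
        1.19634930e-02,  1.64904463e-05]), 'position': array([ 0.20725629, -0.56277797,  0.23016944]), 'orientation': array([-1.79891877e+02, -7.38532534e-03,  2.02162682e+01]), 'wrist_force': array([1.12268401, 0.21963959, 0.24152855]), 'wrist_torque': array([-0.0237719 ,  0.08098475,  0.01432854]), 'grip_force': 0.0, 'gripper_width': 0.08493021332159635}
scene {'K': array([[431.61615758,   0.        , 252.03821335],
       [  0.        , 431.61615758, 192.19660677],
       [  0.        ,   0.        ,   1.        ]]), 'world_from_camera': array([[ 0.78675255,  0.41834177, -0.45388388,  0.11302236],
       [-0.61712508,  0.54893305, -0.56376338, -0.81936936],
       [ 0.01330609,  0.72364541,  0.69004368,  0.81532396],
       [ 0.        ,  0.        
[... 1193 characters left out ...]
0.8 1
  -> [ 0.4774 -0.3804  0.0836] [0.0006 0.0006]
trap_seat scene [235.4 185.1] 0.63 2
stand scene [236.4 190.6] 0.86 2
stand side [199.4 245.1] 0.22 1
stand_foot scene [238.8 185.5] 0.86 2
stand_foot side [286.1 168.6] 0.94 1
  -> [ 0.6105 -0.1378  0.0418] [0.0065 0.0065]
stand_rest scene [236.7 187. ] 0.95 1
stand_rest side [282.7 164.6] 0.8 1
  -> [ 0.6016 -0.1353  0.0446] [0.0113 0.0113]
tin side [212.8 169.7] 0.6 1
amber_bottle scene [286.  197.3] 0.62 1
white_bottle scene [300.1 169.3] 0.95 1
white_bottle side [338.9 206.6] 0.96 1
  -> [ 0.7435 -0.2342  0.088 ] [0.001 0.001]
meter scene [328.5 259.4] 0.66 1
meter side [271.6 307.7] 0.93 1
  -> [ 0.6377 -0.4596  0.0212] [0.006 0.006]
```

```bash
python3 -c "
import cv2,numpy as np
a=[cv2.imread(f'pics/{n}0.png') for n in ['scene','side']]
cv2.imwrite('pics/both0.png',cv2.resize(np.vstack(a),(400*1,600)) if 0 else cv2.resize(np.hstack(a),(800,300)))"
```

```text
(no output)
```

View pics/scene0.png

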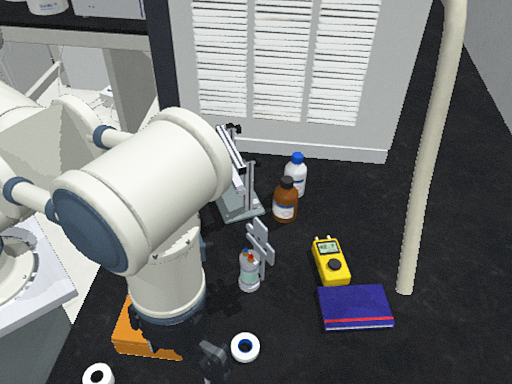

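View pics/side0.png

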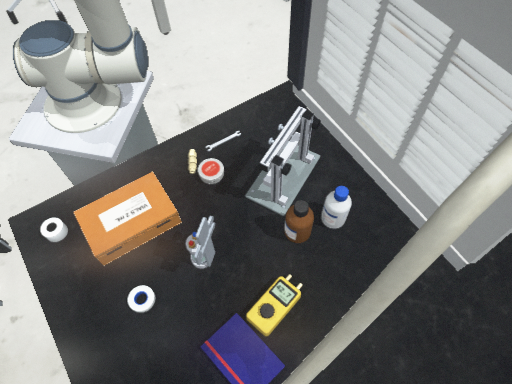

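The scene picture shows the trap at about (252,258) and the stand at (235,190), partly hidden by the arm. The side picture shows the trap at (202,242) and the stand at (285,160), with its studs facing left. I'll crop both to get the axes.

```bash
python3 -c "
import cv2,numpy as np
a=cv2.imread('pics/side0.png'); b=cv2.imread('pics/scene0.png')
c1=cv2.resize(a[100:220,240:330],(400,533),interpolation=2); c1=cv2.copyMakeBorder(c1,0,67,0,0,0)
c2=cv2.resize(a[205:280,175:225],(400,600),interpolation=2)
cv2.imwrite('pics/crop0.png',np.hstack([c1,c2]))"
```

```text
(no output)
```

View pics/crop0.png

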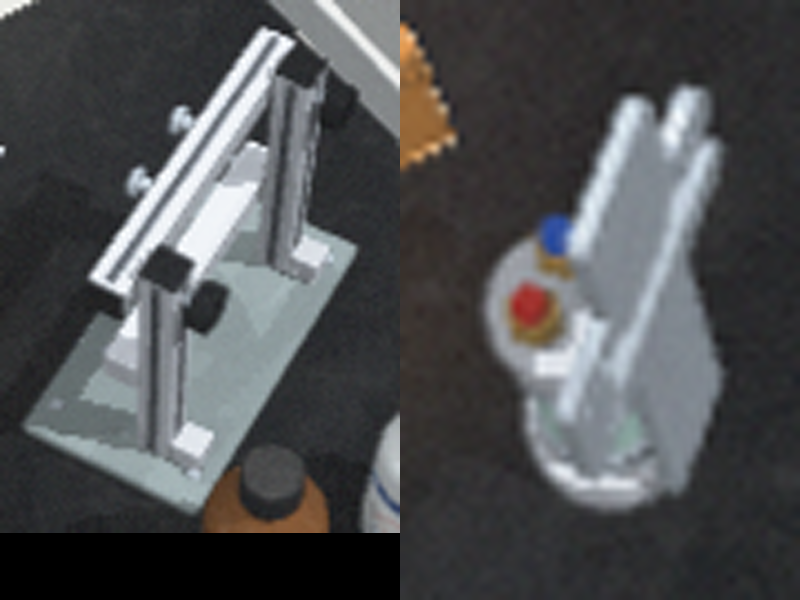

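The crop shows the stand with its studs on the front (left) face at crop pixels (137,182) and (180,120). The trap's tab top edge runs from (575,245) to (635,100), and the slot opens upward at (715,145). I'll fit both poses.

```bash
cat > fit.py <<'E'
from h import *
from scipy.optimize import least_squares
A=lambda u,v:(240+u/4.444,100+v/4.444); B=lambda u,v:(175+(u-400)/8,205+v/8)
P=vision.camera_params('side')
def W(x,y,a,p): c,s=np.cos(a),np.sin(a); return [x+c*p[0]-s*p[1],y+s*p[0]+c*p[1],p[2]]
S=[((-.05,-.1,.012),A(23,426)),((.06,-.1,.012),A(197,506)),((.06,.1,.012),A(357,247)),((-.023,-.022,None,0),A(135,182)),((-.023,.022,None,0),A(177,120)),((-.01,-.093,None,.01),A(93,275)),((-.01,.093,None,.01),A(265,28)),((.01,.093,None,.01),A(292,40))]
f=lambda q:np.ravel([proj('side',W(*q[:3],(p[0],p[1],p[2] if p[2] is not None else q[3]+p[3])),P)-px for p,px in S])
r=least_squares(f,[.61,-.14,-.6,.165],x_scale=[.1,.1,1,.1]);print('stand',r.x,np.degrees(r.x[2]),r.fun.reshape(-1,2).round(1).tolist())
T=[((.0245,-.022,.19),B(580,248)),((.0245,.022,.19),B(635,102)),((.0245,-.022,.147),B(598,325)),((.0245,-.045,.147),B(568,405)),((.0245,-.028,.114),B(618,375)),((.0245,.043,.114),B(714,145)),((.0245,.041,.147),B(692,95)),((.0245,.018,.014),B(712,385)),((.0245,-.018,.014),B(672,488))]
g=lambda q:np.ravel([proj('side',W(*q[:3],p),P)-px for p,px in T])
t=least_squares(g,[.46,-.38,-.3],loss='soft_l1');print('trap',t.x,np.degrees(t.x[2]),g(t.x).reshape(-1,2).round(1).tolist())
print('tab',W(*t.x,(.0245,0,.17)),'seat place',W(*r.x[:3],(-.0145,0,r.x[3])))
E
python3 fit.py
```

```text
stand [ 0.59906308 -0.12682161 -0.30413374  0.15764012] -17.425579609804032 [[-0.3, -0.6], [0.4, 0.8], [0.5, -1.3], [-0.1, -0.1], [-0.1, 0.1], [-1.5, 2.3], [-0.2, -1.2], [1.5, -0.7]]
trap [ 0.46244631 -0.38262343 -0.08164512] -4.677920726336833 [[-0.5, -0.0], [0.9, -2.1], [0.5, -0.6], [-0.0, 0.1], [-0.8, 2.2], [-0.7, 0.3], [-0.2, 0.3], [0.8, -1.0], [0.3, 0.7]]
tab [np.float64(0.48686469744861366), np.float64(-0.3846215174165413), 0.17] seat place [np.float64(0.5852285277804419), np.float64(-0.12247934508150829), np.float64(0.15764011659754126)]
```

>>> step_arm --series '[{"x":0.0233,"y":0.0148,"z":0.002,"wz":5.4,"gripper":0.085},{"x":0.0233,"y":0.0148,"z":0.002,"wz":5.4},{"x":0.0233,"y":0.0148,"z":0.002,"wz":5.4},{"x":0.0233,"y":0.0148,"z":0.002,"wz":5.4},{"x":0.0233,"y":0.0148,"z":0.002,"wz":5.4},{"x":0.0233,"y":0.0148,"z":0.002,"wz":5.4},{"x":0.0233,"y":0.0148,"z":0.002,"wz":5.4},{"x":0.0233,"y":0.0148,"z":0.002,"wz":5.4},{"x":0.0233,"y":0.0148,"z":0.002,"wz":5.4},{"x":0.0233,"y":0.0148,"z":0.002,"wz":5.4},{"x":0.0233,"y":0.0148,"z":0.002,"wz":5.4},{"x":0.0233,"y":0.0148,"z":0.002,"wz":5.4},{}]' --force 60

```text
$.series[0]: bad value
```

```bash
python3 - <<'E'
from h import *
exec(open('fit.py').read())
Pw=vision.camera_params('wrist'); a=snap('wrist','w1.png'); b=snap('scene','s1.png')
np.save('pw1.npy',Pw,allow_pickle=True)
o=arm.observe();print(o['time'],o['position'],o['orientation'],o['wrist_force'])
a=a.copy();b=b.copy()
for p,_ in T:
    for im,n,PP in((a,'wrist',Pw),(b,'scene',None)):
        cv2.circle(im,tuple(int(round(v*8)) for v in proj(n,W(*t.x,p),PP)),8,(255,0,0),-1,shift=3)
for p,_ in S:
    q=W(*r.x[:3],(p[0],p[1],p[2] if p[2] is not None else r.x[3]+p[3]))
    cv2.circle(b,tuple(int(round(v*8)) for v in proj('scene',q)),8,(255,0,255),-1,shift=3)
    cv2.circle(a,tuple(int(round(v*8)) for v in proj('wrist',q,Pw)),8,(255,0,255),-1,shift=3)
L=cv2.resize(b[130:310,190:320],(400,554),interpolation=2)
cv2.imwrite('pics/o1.png',np.vstack([np.hstack([cv2.resize(a,(400,300)),np.zeros((300,0,3),np.uint8)]),np.zeros((254,400,3),np.uint8)])[:,:,::-1]) if 0 else cv2.imwrite('pics/o1.png',np.hstack([np.vstack([cv2.resize(a,(400,300)),cv2.resize(a[60:330,100:400],(400,254))]),L])[:,:,::-1])
E
```

```text
stand [ 0.59906308 -0.12682161 -0.30413374  0.15764012] -17.425579609804032 [[-0.3, -0.6], [0.4, 0.8], [0.5, -1.3], [-0.1, -0.1], [-0.1, 0.1], [-1.5, 2.3], [-0.2, -1.2], [1.5, -0.7]]
trap [ 0.46244631 -0.38262343 -0.08164512] -4.677920726336833 [[-0.5, -0.0], [0.9, -2.1], [0.5, -0.6], [-0.0, 0.1], [-0.8, 2.2], [-0.7, 0.3], [-0.2, 0.3], [0.8, -1.0], [0.3, 0.7]]
tab [np.float64(0.48686469744861366), np.float64(-0.3846215174165413), 0.17] seat place [np.float64(0.5852285277804419), np.float64(-0.12247934508150829), np.float64(0.15764011659754126)]
1.9 [ 0.20732334 -0.56305712  0.23127281] [ 1.79999760e+02 -6.85701163e-04  2.02142391e+01] [-0.00602776 -1.1087576   0.17037837]
```

View pics/o1.png

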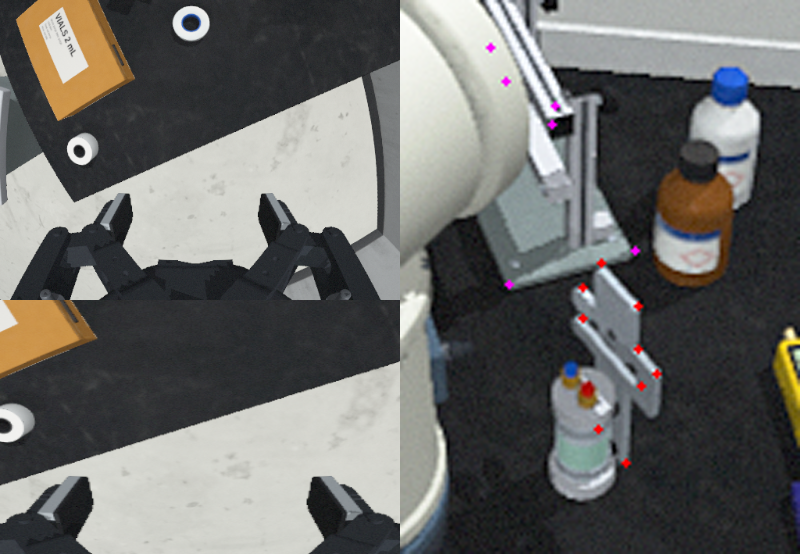

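The overlay on the scene view fits the trap and the stand base to within a couple of pixels, so the heights are consistent in two views. The move was refused, so I'll resend it with every key in each row.

>>> step_arm --series '[{"x":0.0233,"y":0.0148,"z":0.002,"wx":0,"wy":0,"wz":5.4,"gripper":0.085},{"x":0.0233,"y":0.0148,"z":0.002,"wx":0,"wy":0,"wz":5.4,"gripper":0.085},{"x":0.0233,"y":0.0148,"z":0.002,"wx":0,"wy":0,"wz":5.4,"gripper":0.085},{"x":0.0233,"y":0.0148,"z":0.002,"wx":0,"wy":0,"wz":5.4,"gripper":0.085},{"x":0.0233,"y":0.0148,"z":0.002,"wx":0,"wy":0,"wz":5.4,"gripper":0.085},{"x":0.0233,"y":0.0148,"z":0.002,"wx":0,"wy":0,"wz":5.4,"gripper":0.085},{"x":0.0233,"y":0.0148,"z":0.002,"wx":0,"wy":0,"wz":5.4,"gripper":0.085},{"x":0.0233,"y":0.0148,"z":0.002,"wx":0,"wy":0,"wz":5.4,"gripper":0.085},{"x":0.0233,"y":0.0148,"z":0.002,"wx":0,"wy":0,"wz":5.4,"gripper":0.085},{"x":0.0233,"y":0.0148,"z":0.002,"wx":0,"wy":0,"wz":5.4,"gripper":0.085},{"x":0.0233,"y":0.0148,"z":0.002,"wx":0,"wy":0,"wz":5.4,"gripper":0.085},{"x":0.0233,"y":0.0148,"z":0.002,"wx":0,"wy":0,"wz":5.4,"gripper":0.085}]' --force 60

```text
time: 2.9
position: [0.488, -0.3846, 0.2554]
orientation: [180.0, 0.0, 85.3]
wrist_force: [1.3, -0.1, 0.8]
gripper_width: 0.085
grip_force: 0.0
```

```bash
python3 - <<'E'
from h import *
exec(open('fit.py').read())
Pw=vision.camera_params('wrist'); a=snap('wrist','w2.png'); b=snap('scene','s2.png')
np.save('pw2.npy',Pw,allow_pickle=True)
raw=a.copy();a=a.copy();b=b.copy()
for p,_ in T: cv2.circle(a,tuple(int(round(v*8)) for v in proj('wrist',W(*t.x,p),Pw)),8,(255,0,0),-1,shift=3)
for p,_ in S:
    q=W(*r.x[:3],(p[0],p[1],p[2] if p[2] is not None else r.x[3]+p[3]))
    for im,n,PP in((a,'wrist',Pw),(b,'scene',None)): cv2.circle(im,tuple(int(round(v*8)) for v in proj(n,q,PP)),8,(255,0,255),-1,shift=3)
L=cv2.resize(b[100:240,190:290],(400,560),interpolation=2)
cv2.imwrite('pics/o2.png',np.hstack([np.vstack([cv2.resize(a,(400,300)),cv2.resize(raw[180:375,120:380],(400,300),interpolation=2)])[:560],L])[:,:,::-1])
E
```

```text
stand [ 0.59906308 -0.12682161 -0.30413374  0.15764012] -17.425579609804032 [[-0.3, -0.6], [0.4, 0.8], [0.5, -1.3], [-0.1, -0.1], [-0.1, 0.1], [-1.5, 2.3], [-0.2, -1.2], [1.5, -0.7]]
trap [ 0.46244631 -0.38262343 -0.08164512] -4.677920726336833 [[-0.5, -0.0], [0.9, -2.1], [0.5, -0.6], [-0.0, 0.1], [-0.8, 2.2], [-0.7, 0.3], [-0.2, 0.3], [0.8, -1.0], [0.3, 0.7]]
tab [np.float64(0.48686469744861366), np.float64(-0.3846215174165413), 0.17] seat place [np.float64(0.5852285277804419), np.float64(-0.12247934508150829), np.float64(0.15764011659754126)]
```

View pics/o2.png

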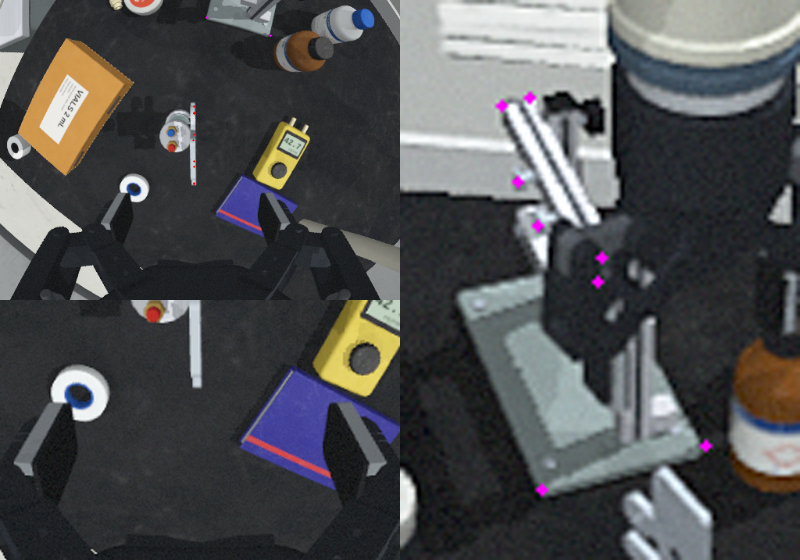

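The wrist view shows the plate centred between the fingers (column about 247) and in line with them. In the scene view the stand's base and bar corners sit on the predicted marks. I'll lower, grip and lift.

>>> step_arm --series '[{"x":-0.001,"y":0,"z":-0.025,"wx":0,"wy":0,"wz":0,"gripper":0.085},{"x":0,"y":0,"z":-0.026,"wx":0,"wy":0,"wz":0,"gripper":0.07},{"x":0,"y":0,"z":-0.026,"wx":0,"wy":0,"wz":0,"gripper":0.05},{"x":0,"y":0,"z":-0.0255,"wx":0,"wy":0,"wz":0,"gripper":0.04},{"x":0,"y":0,"z":0,"wx":0,"wy":0,"wz":0,"gripper":0},{"x":0,"y":0,"z":0,"wx":0,"wy":0,"wz":0,"gripper":0},{"x":0,"y":0,"z":0,"wx":0,"wy":0,"wz":0,"gripper":0},{"x":0,"y":0,"z":0,"wx":0,"wy":0,"wz":0,"gripper":0},{"x":0,"y":0,"z":0,"wx":0,"wy":0,"wz":0,"gripper":0},{"x":0,"y":0,"z":0,"wx":0,"wy":0,"wz":0,"gripper":0}]' --force 60

```text
time: 3.83
position: [0.4866, -0.3863, 0.1556]
orientation: [179.8, 0.2, 85.0]
wrist_force: [0.1, -0.8, 6.3]
gripper_width: 0.0038
grip_force: 61.6
```

>>> step_arm --series '[{"x":0,"y":0,"z":0.006,"wx":0,"wy":0,"wz":0,"gripper":0},{"x":0,"y":0,"z":0.012,"wx":0,"wy":0,"wz":0,"gripper":0},{"x":0,"y":0,"z":0.02,"wx":0,"wy":0,"wz":0,"gripper":0},{"x":0,"y":0,"z":0.022,"wx":0,"wy":0,"wz":0,"gripper":0},{"x":0.0044,"y":0.02,"z":0,"wx":0,"wy":0,"wz":-1.55,"gripper":0},{"x":0.0044,"y":0.02,"z":0,"wx":0,"wy":0,"wz":-1.55,"gripper":0},{"x":0.0044,"y":0.02,"z":0,"wx":0,"wy":0,"wz":-1.55,"gripper":0},{"x":0.0044,"y":0.02,"z":0,"wx":0,"wy":0,"wz":-1.55,"gripper":0},{"x":0.0044,"y":0.02,"z":0,"wx":0,"wy":0,"wz":-1.55,"gripper":0},{"x":0.0044,"y":0.02,"z":0,"wx":0,"wy":0,"wz":-1.55,"gripper":0},{"x":0.0044,"y":0.02,"z":0,"wx":0,"wy":0,"wz":-1.55,"gripper":0},{"x":0.0044,"y":0.02,"z":0,"wx":0,"wy":0,"wz":-1.55,"gripper":0},{"x":0,"y":0,"z":0,"wx":0,"wy":0,"wz":0,"gripper":0}]' --force 60

```text
time: 4.92
position: [0.5219, -0.2218, 0.2134]
orientation: [-180.0, -0.1, 72.8]
wrist_force: [0.1, 0.7, -4.4]
gripper_width: 0.0042
grip_force: 60.2
```

```bash
python3 - <<'E'
from h import *
ims={}
for n in ['scene','side','wrist']:
    np.save(f'p3{n}.npy',vision.camera_params(n),allow_pickle=True); ims[n]=snap(n,n+'3.png')
o=arm.observe();print(o['time'],o['position'],o['orientation'],o['wrist_force'])
a=cv2.resize(ims['side'][100:250,215:315],(400,600),interpolation=2)
b=cv2.resize(ims['scene'][90:240,190:290],(400,600),interpolation=2)
cv2.imwrite('pics/o3.png',np.hstack([a,b])[:,:,::-1])
E
```

```text
5.0667 [ 0.52107318 -0.22550111  0.21303103] [-1.79988611e+02  2.54842658e-02  7.26623397e+01] [ 0.29720813  0.707854   -3.28810945]
```

View pics/o3.png

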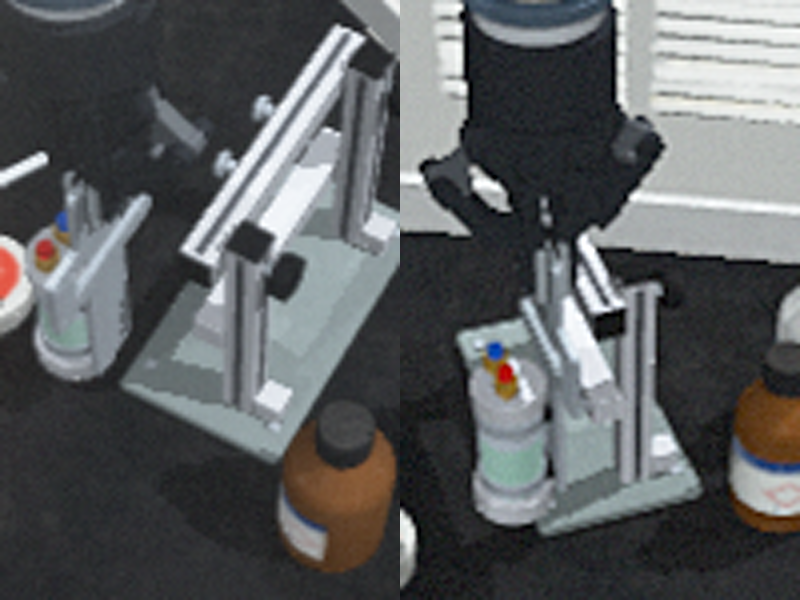

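The trap hangs upright in the grip, and the stand and studs are clear in the side view at crop (224,163) and (264,107). Next I'll approach the bar front beside the studs and feel for it.

>>> step_arm --series '[{"x":0.007,"y":0.0015,"z":-0.0025,"wx":0,"wy":0,"wz":0,"gripper":0},{"x":0.007,"y":0.0015,"z":-0.0025,"wx":0,"wy":0,"wz":0,"gripper":0},{"x":0.007,"y":0.0015,"z":-0.0025,"wx":0,"wy":0,"wz":0,"gripper":0},{"x":0.007,"y":0.0015,"z":-0.0025,"wx":0,"wy":0,"wz":0,"gripper":0},{"x":0,"y":0,"z":0,"wx":0,"wy":0,"wz":0,"gripper":0},{"x":0,"y":0,"z":0,"wx":0,"wy":0,"wz":0,"gripper":0}]' --force 60

```text
time: 5.57
position: [0.5493, -0.2194, 0.2019]
orientation: [-179.9, -0.0, 72.6]
wrist_force: [0.2, -1.0, -4.5]
gripper_width: 0.004
grip_force: 60.1
```

>>> step_arm --series '[{"x":0.00095,"y":-0.0003,"z":0,"wx":0,"wy":0,"wz":0,"gripper":0},{"x":0.00095,"y":-0.0003,"z":0,"wx":0,"wy":0,"wz":0,"gripper":0},{"x":0.00095,"y":-0.0003,"z":0,"wx":0,"wy":0,"wz":0,"gripper":0},{"x":0.00095,"y":-0.0003,"z":0,"wx":0,"wy":0,"wz":0,"gripper":0}]' --force 60

```text
time: 5.9
position: [0.5529, -0.2208, 0.2031]
orientation: [180.0, 0.0, 72.6]
wrist_force: [0.6, -0.2, -4.2]
gripper_width: 0.0043
grip_force: 60.1
```

>>> step_arm --series '[{"x":0.00095,"y":-0.0003,"z":0,"wx":0,"wy":0,"wz":0,"gripper":0},{"x":0.00095,"y":-0.0003,"z":0,"wx":0,"wy":0,"wz":0,"gripper":0},{"x":0,"y":0,"z":0,"wx":0,"wy":0,"wz":0,"gripper":0}]' --force 60

```text
time: 6.15
position: [0.5546, -0.2213, 0.2029]
orientation: [-180.0, 0.0, 72.6]
wrist_force: [-1.9, 0.6, -2.2]
gripper_width: 0.0041
grip_force: 60.3
```

>>> step_arm --series '[{"x":0.00095,"y":-0.0003,"z":0,"wx":0,"wy":0,"wz":0,"gripper":0},{"x":0,"y":0,"z":0,"wx":0,"wy":0,"wz":0,"gripper":0}]' --force 60

```text
time: 6.32
position: [0.555, -0.2215, 0.2028]
orientation: [-179.9, 0.0, 72.6]
wrist_force: [-5.1, 0.4, -1.7]
gripper_width: 0.004
grip_force: 60.4
```

>>> step_arm --series '[{"x":0.00095,"y":-0.0003,"z":0,"wx":0,"wy":0,"wz":0,"gripper":0},{"x":0,"y":0,"z":0,"wx":0,"wy":0,"wz":0,"gripper":0}]' --force 60

```text
time: 6.48
position: [0.5553, -0.2216, 0.2028]
orientation: [-179.8, 0.0, 72.6]
wrist_force: [-8.2, 1.6, -0.7]
gripper_width: 0.0037
grip_force: 60.5
```

I felt the bar at xs of about -12.6 mm. I'll back off 4.5 mm to centre the plate in the gap, raise, slide above the first stud and feel down with the lower edge.

>>> step_arm --series '[{"x":-0.0042,"y":0.0013,"z":0,"wx":0,"wy":0,"wz":0,"gripper":0},{"x":0,"y":0,"z":0.009,"wx":0,"wy":0,"wz":0,"gripper":0},{"x":0,"y":0,"z":0.009,"wx":0,"wy":0,"wz":0,"gripper":0},{"x":0,"y":0,"z":0.008,"wx":0,"wy":0,"wz":0,"gripper":0},{"x":0.003,"y":0.0095,"z":0,"wx":0,"wy":0,"wz":0,"gripper":0},{"x":0.003,"y":0.0095,"z":0,"wx":0,"wy":0,"wz":0,"gripper":0},{"x":0.003,"y":0.0095,"z":0,"wx":0,"wy":0,"wz":0,"gripper":0},{"x":0.003,"y":0.0095,"z":0,"wx":0,"wy":0,"wz":0,"gripper":0},{"x":0.003,"y":0.0095,"z":0,"wx":0,"wy":0,"wz":0,"gripper":0},{"x":0,"y":0,"z":0,"wx":0,"wy":0,"wz":0,"gripper":0},{"x":0,"y":0,"z":0,"wx":0,"wy":0,"wz":0,"gripper":0}]' --force 60

```text
time: 7.4
position: [0.5677, -0.1722, 0.2284]
orientation: [-180.0, 0.0, 72.7]
wrist_force: [-0.2, -0.6, -3.8]
gripper_width: 0.0038
grip_force: 60.1
```

```bash
python3 - <<'E'
from h import *
ims={}
for n in ['scene','side']: ims[n]=snap(n,n+'4.png')
o=arm.observe();print(o['time'],o['position'],o['orientation'],o['wrist_force'])
a=cv2.resize(ims['side'][100:190,240:310],(466,600),interpolation=2)
b=cv2.resize(ims['scene'][130:230,195:250],(330,600),interpolation=2)
cv2.imwrite('pics/o4.png',np.hstack([a,b])[:,:,::-1])
E
```

```text
7.5 [ 0.56744582 -0.17312212  0.22853491] [-1.79976820e+02  2.47215193e-02  7.26225312e+01] [-0.36296518  0.18956211 -3.66640983]
```

View pics/o4.png

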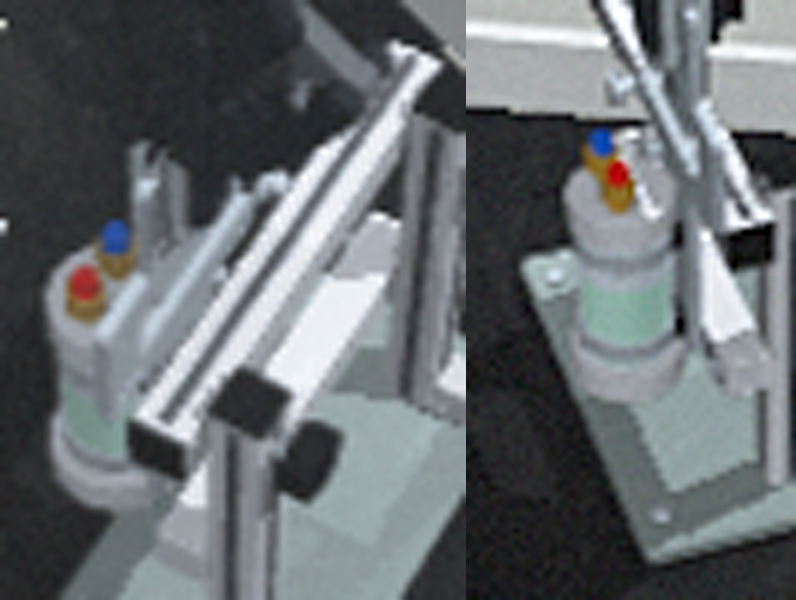

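The plate is in front of the bar, above the near stud, whose head shows at side crop (270,185) by the plate's end. Now I'll feel down.

>>> step_arm --series '[{"x":0,"y":0,"z":-0.003,"wx":0,"wy":0,"wz":0,"gripper":0},{"x":0,"y":0,"z":-0.003,"wx":0,"wy":0,"wz":0,"gripper":0},{"x":0,"y":0,"z":-0.002,"wx":0,"wy":0,"wz":0,"gripper":0},{"x":0,"y":0,"z":0,"wx":0,"wy":0,"wz":0,"gripper":0}]' --force 60

```text
time: 7.83
position: [0.5671, -0.1733, 0.2197]
orientation: [-179.9, -0.0, 72.6]
wrist_force: [-0.3, 0.4, -4.5]
gripper_width: 0.0042
grip_force: 60.1
```

>>> step_arm --series '[{"x":0,"y":0,"z":-0.001,"wx":0,"wy":0,"wz":0,"gripper":0},{"x":0,"y":0,"z":0,"wx":0,"wy":0,"wz":0,"gripper":0}]' --force 60

```text
time: 8.0
position: [0.5674, -0.1732, 0.2196]
orientation: [-180.0, 0.0, 72.6]
wrist_force: [-0.7, 0.1, -3.5]
gripper_width: 0.0039
grip_force: 60.1
```

>>> step_arm --series '[{"x":0,"y":0,"z":-0.001,"wx":0,"wy":0,"wz":0,"gripper":0},{"x":0,"y":0,"z":0,"wx":0,"wy":0,"wz":0,"gripper":0}]' --force 60

```text
time: 8.17
position: [0.5676, -0.1732, 0.2194]
orientation: [180.0, 0.0, 72.6]
wrist_force: [0.4, -0.7, -2.1]
gripper_width: 0.0039
grip_force: 60.6
```

>>> step_arm --series '[{"x":0,"y":0,"z":-0.001,"wx":0,"wy":0,"wz":0,"gripper":0},{"x":0,"y":0,"z":0,"wx":0,"wy":0,"wz":0,"gripper":0}]' --force 60

```text
time: 8.33
position: [0.5676, -0.1733, 0.2191]
orientation: [179.9, 0.0, 72.6]
wrist_force: [-2.1, -0.9, 2.1]
gripper_width: 0.0039
grip_force: 61.2
```

The contact could be on the shank or on the head's rim, 4 mm higher, so I'll test again 1.3 mm nearer to the bar.

>>> step_arm --series '[{"x":0,"y":0,"z":0.004,"wx":0,"wy":0,"wz":0,"gripper":0},{"x":0.0012,"y":-0.0004,"z":0,"wx":0,"wy":0,"wz":0,"gripper":0},{"x":0,"y":0,"z":-0.002,"wx":0,"wy":0,"wz":0,"gripper":0},{"x":0,"y":0,"z":-0.002,"wx":0,"wy":0,"wz":0,"gripper":0},{"x":0,"y":0,"z":0,"wx":0,"wy":0,"wz":0,"gripper":0}]' --force 60

```text
time: 8.75
position: [0.5691, -0.1736, 0.219]
orientation: [179.9, 0.0, 72.6]
wrist_force: [-1.3, -1.0, 2.8]
gripper_width: 0.0036
grip_force: 61.3
```

```bash
python3 - <<'E'
from h import *
from scipy.optimize import least_squares
o=arm.observe();print(o['time'],o['position'],o['wrist_force'])
Ps=vision.camera_params('side');Pc=vision.camera_params('scene')
def W(x,y,a,p): c,s=np.cos(a),np.sin(a); return [x+c*p[0]-s*p[1],y+s*p[0]+c*p[1],p[2]]
A=lambda u,v:(240+u/4.444,100+v/4.444)   # side0 crop
C=lambda u,v:(215+u/4,100+v/4)           # side3 crop
D=lambda u,v:(190+u/4,100+v/4)           # scene2 crop
E=lambda u,v:(190+(u-400)/4,90+v/4)      # scene3 crop
S=[('s',(-.05,-.1,.012),A(23,426)),('s',(.06,-.1,.012),A(197,506)),('s',(.06,.1,.012),A(357,247)),
('s',(-.023,-.022,None,0),A(135,182)),('s',(-.023,.022,None,0),A(177,120)),('s',(-.01,-.093,None,.01),A(93,275)),('s',(-.01,.093,None,.01),A(265,28)),('s',(.01,.093,None,.01),A(292,40)),
('s',(-.05,-.1,.012),C(122,382)),('s',(.06,-.1,.012),C(276,455)),('s',(-.023,-.022,None,0),C(221,164)),('s',(-.023,.022,None,0),C(261,107)),('s',(-.01,-.093,None,.01),C(184,248)),
('c',(-.01,.093,None,.01),D(105,104)),('c',(.01,.093,None,.01),D(130,97)),('c',(-.05,-.1,.012),D(142,490)),('c',(.06,-.1,.012),D(305,448)),('c',(-.023,.022,None,0),D(118,178)),
('c',(-.05,-.1,.012),E(542,524)),('c',(.06,-.1,.012),E(702,485)),('c',(.01,-.093,None,.01),E(624,298))]
f=lambda q:np.ravel([proj('side' if k=='s' else 'scene',W(*q[:3],(p[0],p[1],p[2] if p[2] is not None else q[3]+p[3])),Ps if k=='s' else Pc)-px for k,p,px in S])
r=least_squares(f,[.6,-.13,-.3,.16],x_scale=[.1,.1,1,.1],loss='soft_l1');print(r.x,np.degrees(r.x[2]),f(r.x).reshape(-1,2).round(1).tolist())
E
```

```text
8.75 [ 0.56905888 -0.17358409  0.21902662] [-1.25480027 -0.9733301   2.77820045]
[ 0.59953708 -0.12700863 -0.3088025   0.15843925] -17.693080059767855 [[-0.2, -0.7], [0.3, 0.9], [0.8, -1.1], [0.1, -0.2], [0.1, -0.1], [-1.4, 2.1], [0.2, -1.3], [1.9, -0.7], [-0.5, -0.3], [0.7, 1.0], [0.2, -0.3], [-0.3, 0.2], [-1.5, 2.0], [-0.9, -0.8], [0.3, -0.6], [-0.2, -0.7], [-0.3, -0.9], [-0.6, 0.6], [-0.2, 0.8], [0.5, -0.1], [1.1, 2.9]]
```

I felt the same height nearer the bar, so it is the shank: stud centre about 160 mm, against 158 mm by vision. I'll go back beside the studs, 24 mm below the contact height, to the slot level.

>>> step_arm --series '[{"x":0,"y":0,"z":0.006,"wx":0,"wy":0,"wz":0,"gripper":0},{"x":-0.0035,"y":-0.0105,"z":0,"wx":0,"wy":0,"wz":0,"gripper":0},{"x":-0.0035,"y":-0.0105,"z":0,"wx":0,"wy":0,"wz":0,"gripper":0},{"x":-0.0035,"y":-0.0105,"z":0,"wx":0,"wy":0,"wz":0,"gripper":0},{"x":-0.0035,"y":-0.0105,"z":0,"wx":0,"wy":0,"wz":0,"gripper":0},{"x":-0.0035,"y":-0.0105,"z":0,"wx":0,"wy":0,"wz":0,"gripper":0},{"x":0,"y":0,"z":-0.007,"wx":0,"wy":0,"wz":0,"gripper":0},{"x":0,"y":0,"z":-0.007,"wx":0,"wy":0,"wz":0,"gripper":0},{"x":0,"y":0,"z":-0.007,"wx":0,"wy":0,"wz":0,"gripper":0},{"x":0,"y":0,"z":-0.007,"wx":0,"wy":0,"wz":0,"gripper":0},{"x":0,"y":0,"z":0,"wx":0,"wy":0,"wz":0,"gripper":0},{"x":0,"y":0,"z":0,"wx":0,"wy":0,"wz":0,"gripper":0}]' --force 60

```text
time: 9.75
position: [0.551, -0.2253, 0.1946]
orientation: [-179.9, -0.0, 72.7]
wrist_force: [-0.5, -0.5, -3.0]
gripper_width: 0.0043
grip_force: 60.1
```

>>> step_arm --series '[{"x":0.0015,"y":0.0048,"z":0,"wx":0,"wy":0,"wz":0,"gripper":0},{"x":0.0015,"y":0.0048,"z":0,"wx":0,"wy":0,"wz":0,"gripper":0},{"x":0.0015,"y":0.0048,"z":0,"wx":0,"wy":0,"wz":0,"gripper":0},{"x":0.0015,"y":0.0048,"z":0,"wx":0,"wy":0,"wz":0,"gripper":0},{"x":0.0015,"y":0.0048,"z":0,"wx":0,"wy":0,"wz":0,"gripper":0},{"x":0,"y":0,"z":0,"wx":0,"wy":0,"wz":0,"gripper":0}]' --force 60

```text
time: 10.25
position: [0.5592, -0.2007, 0.196]
orientation: [180.0, -0.0, 72.7]
wrist_force: [-0.3, 0.3, -3.3]
gripper_width: 0.004
grip_force: 60.1
```

>>> step_arm --series '[{"x":0.0012,"y":0.0038,"z":0,"wx":0,"wy":0,"wz":0,"gripper":0},{"x":0.0012,"y":0.0038,"z":0,"wx":0,"wy":0,"wz":0,"gripper":0},{"x":0.0012,"y":0.0038,"z":0,"wx":0,"wy":0,"wz":0,"gripper":0},{"x":0,"y":0,"z":0,"wx":0,"wy":0,"wz":0,"gripper":0}]' --force 60

```text
time: 10.58
position: [0.5626, -0.1898, 0.1957]
orientation: [-180.0, -0.0, 72.7]
wrist_force: [-0.7, 0.4, -3.6]
gripper_width: 0.0041
grip_force: 60.1
```

>>> step_arm --series '[{"x":0.0012,"y":0.0038,"z":0,"wx":0,"wy":0,"wz":0,"gripper":0},{"x":0.0012,"y":0.0038,"z":0,"wx":0,"wy":0,"wz":0,"gripper":0},{"x":0,"y":0,"z":0,"wx":0,"wy":0,"wz":0,"gripper":0}]' --force 60

```text
time: 10.83
position: [0.565, -0.1822, 0.1958]
orientation: [-180.0, -0.0, 72.6]
wrist_force: [0.2, -0.2, -3.1]
gripper_width: 0.0043
grip_force: 60.1
```

```bash
python3 - <<'E'
from h import *
ims={}
for n in ['scene','side']: ims[n]=snap(n,n+'5.png')
o=arm.observe();print(o['time'],o['position'],o['orientation'],o['wrist_force'])
a=cv2.resize(ims['side'][100:190,240:310],(466,600),interpolation=2)
b=cv2.resize(ims['scene'][130:230,195:250],(330,600),interpolation=2)
cv2.imwrite('pics/o5.png',np.hstack([a,b])[:,:,::-1])
E
```

```text
10.9333 [ 0.56476707 -0.18281416  0.19574708] [-1.79997497e+02  5.15749240e-03  7.26312611e+01] [ 0.5867727  -0.52874916 -3.26054708]
```

View pics/o5.png

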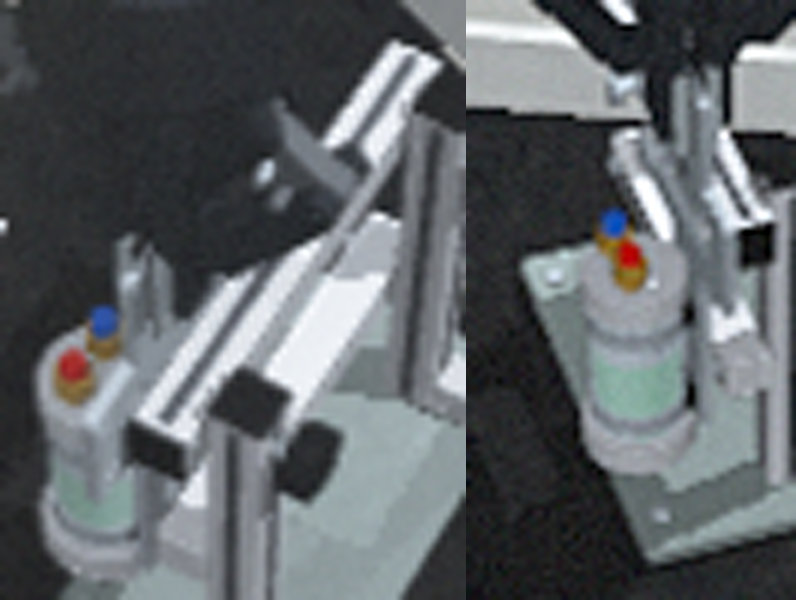

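The trap sits in front of the bar at the right level, with no contact force and its mouth past the near stud. I'll slide on, checking the force.

>>> step_arm --series '[{"x":0.0012,"y":0.0038,"z":0,"wx":0,"wy":0,"wz":0,"gripper":0},{"x":0.0012,"y":0.0038,"z":0,"wx":0,"wy":0,"wz":0,"gripper":0},{"x":0.0012,"y":0.0038,"z":0,"wx":0,"wy":0,"wz":0,"gripper":0},{"x":0.0012,"y":0.0038,"z":0,"wx":0,"wy":0,"wz":0,"gripper":0},{"x":0.0012,"y":0.0038,"z":0,"wx":0,"wy":0,"wz":0,"gripper":0},{"x":0,"y":0,"z":0,"wx":0,"wy":0,"wz":0,"gripper":0}]' --force 60

```text
time: 11.43
position: [0.571, -0.163, 0.1958]
orientation: [180.0, -0.0, 72.7]
wrist_force: [0.4, -0.3, -3.2]
gripper_width: 0.004
grip_force: 60.1
```

>>> step_arm --series '[{"x":0.0012,"y":0.0038,"z":0,"wx":0,"wy":0,"wz":0,"gripper":0},{"x":0.0012,"y":0.0038,"z":0,"wx":0,"wy":0,"wz":0,"gripper":0},{"x":0.0012,"y":0.0038,"z":0,"wx":0,"wy":0,"wz":0,"gripper":0},{"x":0.0012,"y":0.0038,"z":0,"wx":0,"wy":0,"wz":0,"gripper":0},{"x":0,"y":0,"z":0,"wx":0,"wy":0,"wz":0,"gripper":0}]' --force 60

```text
time: 11.85
position: [0.5758, -0.1479, 0.1957]
orientation: [-180.0, -0.0, 72.7]
wrist_force: [0.3, 0.1, -3.3]
gripper_width: 0.004
grip_force: 60.1
```

>>> step_arm --series '[{"x":0.0012,"y":0.0038,"z":0,"wx":0,"wy":0,"wz":0,"gripper":0},{"x":0.0012,"y":0.0038,"z":0,"wx":0,"wy":0,"wz":0,"gripper":0},{"x":0.0012,"y":0.0038,"z":0,"wx":0,"wy":0,"wz":0,"gripper":0},{"x":0,"y":0,"z":0,"wx":0,"wy":0,"wz":0,"gripper":0}]' --force 60

```text
time: 12.18
position: [0.5794, -0.1365, 0.1958]
orientation: [180.0, -0.0, 72.7]
wrist_force: [0.3, -0.2, -4.0]
gripper_width: 0.0041
grip_force: 60.1
```

>>> step_arm --series '[{"x":0.0012,"y":0.0038,"z":0,"wx":0,"wy":0,"wz":0,"gripper":0},{"x":0.0012,"y":0.0038,"z":0,"wx":0,"wy":0,"wz":0,"gripper":0},{"x":0.0006,"y":0.0019,"z":0,"wx":0,"wy":0,"wz":0,"gripper":0},{"x":0,"y":0,"z":0,"wx":0,"wy":0,"wz":0,"gripper":0}]' --force 60

```text
time: 12.52
position: [0.5823, -0.1273, 0.1958]
orientation: [-180.0, -0.0, 72.6]
wrist_force: [0.6, 0.5, -4.1]
gripper_width: 0.0041
grip_force: 60.1
```

>>> step_arm --series '[{"x":0.0003,"y":0.00095,"z":0,"wx":0,"wy":0,"wz":0,"gripper":0},{"x":0.0003,"y":0.00095,"z":0,"wx":0,"wy":0,"wz":0,"gripper":0},{"x":0,"y":0,"z":0,"wx":0,"wy":0,"wz":0,"gripper":0}]' --force 60

```text
time: 12.77
position: [0.5827, -0.1259, 0.1958]
orientation: [180.0, -0.0, 72.6]
wrist_force: [0.1, 0.4, -2.8]
gripper_width: 0.0044
grip_force: 60.1
```

>>> step_arm --series '[{"x":0.0003,"y":0.00095,"z":0,"wx":0,"wy":0,"wz":0,"gripper":0},{"x":0.0003,"y":0.00095,"z":0,"wx":0,"wy":0,"wz":0,"gripper":0},{"x":0,"y":0,"z":0,"wx":0,"wy":0,"wz":0,"gripper":0}]' --force 60

```text
time: 13.02
position: [0.5834, -0.1239, 0.1958]
orientation: [180.0, -0.0, 72.6]
wrist_force: [-0.5, 0.3, -3.5]
gripper_width: 0.0038
grip_force: 60.1
```

>>> step_arm --series '[{"x":0.0003,"y":0.00095,"z":0,"wx":0,"wy":0,"wz":0,"gripper":0},{"x":0.0003,"y":0.00095,"z":0,"wx":0,"wy":0,"wz":0,"gripper":0},{"x":0,"y":0,"z":0,"wx":0,"wy":0,"wz":0,"gripper":0}]' --force 60

```text
time: 13.27
position: [0.5837, -0.123, 0.1957]
orientation: [-180.0, 0.1, 72.6]
wrist_force: [-0.8, -3.9, -3.8]
gripper_width: 0.0041
grip_force: 60.1
```

>>> step_arm --series '[{"x":0.0003,"y":0.00095,"z":0,"wx":0,"wy":0,"wz":0,"gripper":0},{"x":0,"y":0,"z":0,"wx":0,"wy":0,"wz":0,"gripper":0}]' --force 60

```text
time: 13.43
position: [0.5838, -0.1227, 0.1956]
orientation: [-180.0, 0.2, 72.5]
wrist_force: [-2.5, -6.3, -4.3]
gripper_width: 0.004
grip_force: 60.1
```

>>> step_arm --series '[{"x":0.0003,"y":0.00095,"z":0,"wx":0,"wy":0,"wz":0,"gripper":0},{"x":0,"y":0,"z":0,"wx":0,"wy":0,"wz":0,"gripper":0}]' --force 60

```text
time: 13.6
position: [0.5839, -0.1225, 0.1955]
orientation: [-180.0, 0.2, 72.5]
wrist_force: [-2.5, -8.9, -4.4]
gripper_width: 0.0043
grip_force: 60.1
```

It stopped at the slot's end. I'll release the side force, back 2 mm to line up the notches, and lower.

>>> step_arm --series '[{"x":-0.0007,"y":-0.0024,"z":0,"wx":0,"wy":0,"wz":0,"gripper":0},{"x":-0.0007,"y":-0.0024,"z":0,"wx":0,"wy":0,"wz":0,"gripper":0},{"x":0,"y":0,"z":0,"wx":0,"wy":0,"wz":0,"gripper":0},{"x":0,"y":0,"z":-0.002,"wx":0,"wy":0,"wz":0,"gripper":0},{"x":0,"y":0,"z":-0.002,"wx":0,"wy":0,"wz":0,"gripper":0},{"x":0,"y":0,"z":0,"wx":0,"wy":0,"wz":0,"gripper":0}]' --force 60

```text
time: 14.1
position: [0.583, -0.1246, 0.191]
orientation: [-179.9, -0.0, 72.6]
wrist_force: [0.2, 0.4, -4.0]
gripper_width: 0.0042
grip_force: 60.1
```

>>> step_arm --series '[{"x":0,"y":0,"z":-0.001,"wx":0,"wy":0,"wz":0,"gripper":0},{"x":0,"y":0,"z":-0.001,"wx":0,"wy":0,"wz":0,"gripper":0},{"x":0,"y":0,"z":-0.001,"wx":0,"wy":0,"wz":0,"gripper":0},{"x":0,"y":0,"z":0,"wx":0,"wy":0,"wz":0,"gripper":0}]' --force 60

```text
time: 14.43
position: [0.5831, -0.125, 0.1884]
orientation: [-180.0, -0.0, 72.6]
wrist_force: [0.2, 0.4, -4.2]
gripper_width: 0.0043
grip_force: 60.2
```

>>> step_arm --series '[{"x":0,"y":0,"z":-0.001,"wx":0,"wy":0,"wz":0,"gripper":0},{"x":0,"y":0,"z":-0.001,"wx":0,"wy":0,"wz":0,"gripper":0},{"x":0,"y":0,"z":0,"wx":0,"wy":0,"wz":0,"gripper":0}]' --force 60

```text
time: 14.68
position: [0.5832, -0.1251, 0.1867]
orientation: [180.0, -0.0, 72.6]
wrist_force: [-0.3, -1.0, -3.6]
gripper_width: 0.0038
grip_force: 60.2
```

>>> step_arm --series '[{"x":0,"y":0,"z":-0.001,"wx":0,"wy":0,"wz":0,"gripper":0},{"x":0,"y":0,"z":0,"wx":0,"wy":0,"wz":0,"gripper":0}]' --force 60

```text
time: 14.85
position: [0.5832, -0.1251, 0.1865]
orientation: [179.9, -0.0, 72.6]
wrist_force: [-1.7, -0.7, -0.5]
gripper_width: 0.0043
grip_force: 60.7
```

>>> step_arm --series '[{"x":0,"y":0,"z":-0.0005,"wx":0,"wy":0,"wz":0,"gripper":0},{"x":0,"y":0,"z":0,"wx":0,"wy":0,"wz":0,"gripper":0}]' --force 60

```text
time: 15.02
position: [0.5833, -0.1251, 0.1864]
orientation: [179.9, -0.0, 72.6]
wrist_force: [-2.4, 0.5, 3.7]
gripper_width: 0.0043
grip_force: 61.2
```

It is seated at about 9 mm down, as expected. I'll ease the load, lower the grip force and open slightly.

>>> step_arm --series '[{"x":0,"y":0,"z":0.001,"wx":0,"wy":0,"wz":0,"gripper":0},{"x":0,"y":0,"z":0,"wx":0,"wy":0,"wz":0,"gripper":0},{"x":0,"y":0,"z":0,"wx":0,"wy":0,"wz":0,"gripper":0}]' --force 20

```text
time: 15.27
position: [0.5832, -0.1251, 0.1864]
orientation: [180.0, -0.0, 72.6]
wrist_force: [-1.1, 0.2, 1.5]
gripper_width: 0.0041
grip_force: 61.0
```

>>> step_arm --series '[{"x":0,"y":0,"z":0,"wx":0,"wy":0,"wz":0,"gripper":0.007},{"x":0,"y":0,"z":0,"wx":0,"wy":0,"wz":0,"gripper":0.01},{"x":0,"y":0,"z":0,"wx":0,"wy":0,"wz":0,"gripper":0.015},{"x":0,"y":0,"z":0,"wx":0,"wy":0,"wz":0,"gripper":0.02},{"x":0,"y":0,"z":0,"wx":0,"wy":0,"wz":0,"gripper":0.02},{"x":0,"y":0,"z":0,"wx":0,"wy":0,"wz":0,"gripper":0.02}]' --force 20

```text
time: 15.77
position: [0.5831, -0.1251, 0.1862]
orientation: [-180.0, -0.0, 72.6]
wrist_force: [-0.2, -0.9, -0.1]
gripper_width: 0.0199
grip_force: 0.0
```

```bash
python3 - <<'E'
from h import *
ims={}
for n in ['scene','side']: ims[n]=snap(n,n+'6.png')
o=arm.observe();print(o['time'],o['position'],o['orientation'],o['wrist_force'])
a=cv2.resize(ims['side'][100:190,240:310],(466,600),interpolation=2)
b=cv2.resize(ims['scene'][110:210,195:250],(330,600),interpolation=2)
cv2.imwrite('pics/o6.png',np.hstack([a,b])[:,:,::-1])
E
```

```text
15.8667 [ 0.58313537 -0.12507155  0.18623144] [-1.79999577e+02  4.75544774e-04  7.26123445e+01] [-0.29004913  0.14405114  0.2956762 ]
```

View pics/o6.png

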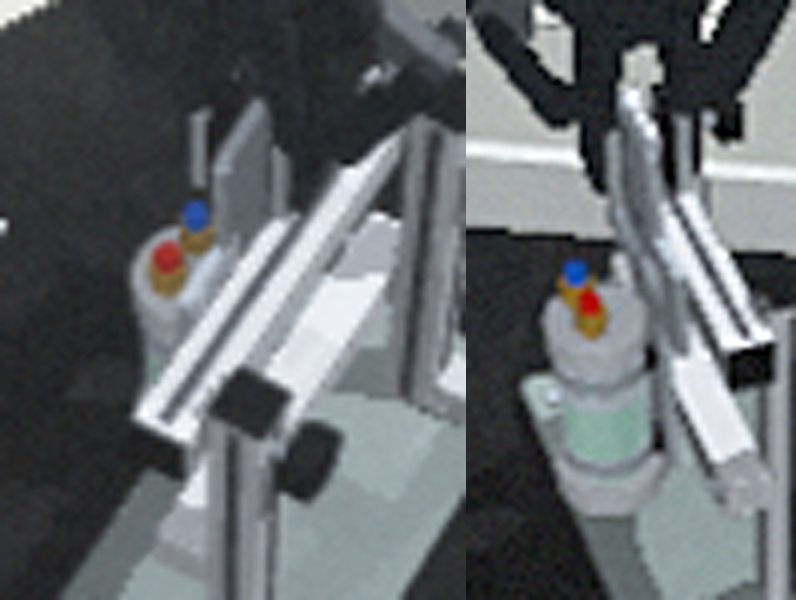

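The trap hangs upright on its own, with the fingers clear on both sides of the tab. I'll withdraw straight up and check.

>>> step_arm --series '[{"x":0,"y":0,"z":0.005,"wx":0,"wy":0,"wz":0,"gripper":0.03},{"x":0,"y":0,"z":0.01,"wx":0,"wy":0,"wz":0,"gripper":0.03},{"x":0,"y":0,"z":0.02,"wx":0,"wy":0,"wz":0,"gripper":0.03},{"x":0,"y":0,"z":0.025,"wx":0,"wy":0,"wz":0,"gripper":0.03},{"x":0,"y":0,"z":0.03,"wx":0,"wy":0,"wz":0,"gripper":0.03},{"x":0,"y":0,"z":0.03,"wx":0,"wy":0,"wz":0,"gripper":0.03},{"x":-0.015,"y":-0.015,"z":0,"wx":0,"wy":0,"wz":0,"gripper":0.03},{"x":-0.02,"y":-0.02,"z":0,"wx":0,"wy":0,"wz":0,"gripper":0.03},{"x":-0.02,"y":-0.02,"z":0,"wx":0,"wy":0,"wz":0,"gripper":0.03},{"x":0,"y":0,"z":0,"wx":0,"wy":0,"wz":0,"gripper":0.03}]' --force 20

```text
time: 16.7
position: [0.5258, -0.1829, 0.3087]
orientation: [179.9, 0.1, 72.4]
wrist_force: [-0.8, 0.1, -0.4]
gripper_width: 0.0298
grip_force: 0.0
```

```bash
python3 - <<'E'
from h import *
ims={}
for n in ['scene','side']: ims[n]=snap(n,n+'7.png')
o=arm.observe();print(o['time'],o['position'],o['wrist_force'])
a=cv2.resize(ims['side'][95:225,200:350],(400,347),interpolation=2)
b=cv2.resize(ims['scene'][110:250,190:310],(400,467),interpolation=2)
c=np.zeros((467,400,3),np.uint8);c[:347]=a
cv2.imwrite('pics/o7.png',np.hstack([c,b])[:,:,::-1])
E
```

```text
16.8 [ 0.52779794 -0.18063155  0.30780575] [0.90057685 0.22314992 0.52049951]
```

View pics/o7.png

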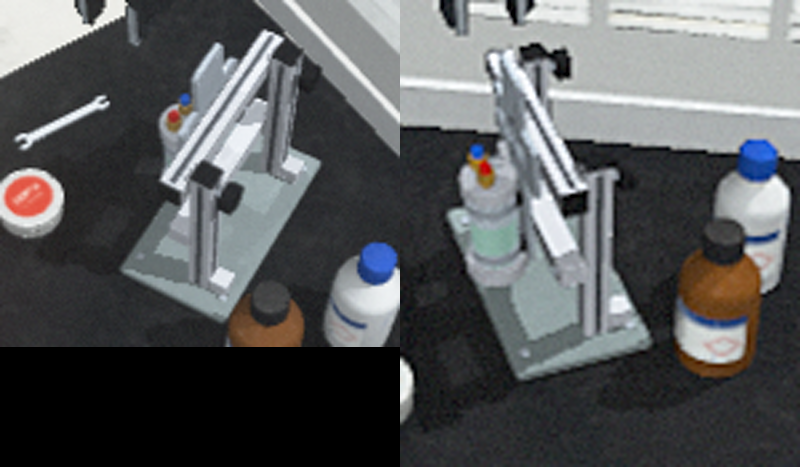

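The trap hangs upright on the stand at left crop (185,110) and right crop (495,215). The gripper is clear, and the tin and bottles are undisturbed.

```bash
python3 -c "
from station import order
print(order.close_job())"
```

```text
the job is handed in; nothing more can be done
None
```

The gas trap hangs upright on both studs with the gripper clear, and the job was handed in at about 17 s of robot time; contact with the stand stayed under about 10 N and I moved nothing else.

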